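# Making up a truing kit and a soldering kit on the goldsmith's bench

## Task

Make up two kits from the stock on the goldsmith's bench: the truing kit, the rawhide mallet and the flat steel bench block, goes in the long wooden tray, and the soldering kit, the charcoal block and the small china dish, goes in the square wooden tray. Lower each thing in rather than dropping it, so that it lies flat and right way up on the tray's floor, not on another thing, and leave the doming block, the honeycomb plate and the wire spool where they are.

Things in the scene. Friction and masses are not known exactly. Their poses are not given: they have to be found in the camera images.
- long_tray: Long open wooden tray for the truing kit, fixed to the bench: 312 x 172 mm outside, 35 mm high, walls 6 mm, inside 300 x 160 mm, floor 8 mm above the bench. Origin: centre of its underside (on the bench); x along its length, y across, z up. It lies on the left or the right of the stock, its length within 12 degrees of straight ahead.
- square_tray: Square open wooden tray for the soldering kit, fixed to the bench: 192 x 192 mm outside, 35 mm high, walls 6 mm, inside 180 x 180 mm, floor 8 mm above the bench. Origin: centre of its underside; x and y along its sides, z up. It lies on the other side of the stock.
- mallet: Rawhide mallet lying beyond the other stock, 212 mm long, 0.16 kg: tan cylindrical head, 34 mm across, 66 mm long, on a pale wooden handle. Origin: at bench level under the handle, 45 mm behind the head's axis, near its balance; grip here: handle 17 mm thick, axis 16 mm up. x along the handle to the head (head axis at x = +45 mm, handle end at x = -150 mm), y along the head, z up.
- bench_block: Flat square block of bright steel, 55 x 55 x 18 mm, about 0.42 kg, lying flat. Origin: centre of its underside; x and y along its sides, z up.
- charcoal_block: Black charcoal soldering block bound with two turns of wire, 70 mm (x) x 45 mm (y) x 25 mm high, about 0.08 kg, lying flat. Origin: centre of its underside, z up.
- borax_dish: Small round white china dish for borax, open on top, 56 mm across with steep sides, 22 mm high, about 0.09 kg. Origin: centre of its underside, z up.
- doming_block: Brass doming block, a 45 mm cube with round hollows in its faces: belongs to neither kit, stays where it is. Origin: centre of its underside, z up.
- honeycomb_plate: Pale honeycomb soldering plate, 60 x 60 x 13 mm, its top full of small holes: belongs to neither kit, stays where it is. Origin: centre of its underside, z up.
- wire_spool: Standing spool of dark binding wire, 48 mm across, 32 mm high: belongs to neither kit, stays where it is. Origin: centre of its underside, z up.
There are look-alikes about, which are no part of the job. What is shaped like the bench_block but orange or purple is not meant.

How it is judged (in metres and radians):
At the end, for the whole second after the job is handed in: Mallet and bench block in the long tray, charcoal block and dish in the square tray, each the same way up as at the start, within 4.5 degrees of flat, underside within 6 mm of the tray floor, at rest; doming block, honeycomb plate and wire spool within 30 mm of their starts (x of mallet in the frame of long_tray between -0.12 and 0.12 m and y of mallet in the frame of long_tray between -0.075 and 0.075 m and z of each of mallet, bench_block in the frame of long_tray below 0.014 m and angle between each of mallet, bench_block, charcoal_block, borax_dish's own z axis and vertical below 0.08 rad and linear speed of each of mallet, bench_block, charcoal_block, borax_dish below 0.02 m/s and x of bench_block in the frame of long_tray between -0.135 and 0.135 m and y of bench_block in the frame of long_tray between -0.065 and 0.065 m and x of charcoal_block in the frame of square_tray between -0.08 and 0.08 m and y of charcoal_block in the frame of square_tray between -0.08 and 0.08 m and z of each of charcoal_block, borax_dish in the frame of square_tray below 0.014 m and x of borax_dish in the frame of square_tray between -0.075 and 0.075 m and y of borax_dish in the frame of square_tray between -0.075 and 0.075 m and distance of each of doming_block, honeycomb_plate, wire_spool from where it was at the start of the episode below 0.03 m); the robot touches nothing.
It fails at once if the mallet was dropped: it fell free of the fingers faster than 0.8 m/s (a fall of more than about 3 cm) (linear speed of mallet above 0.8 m/s and contact force between the fingers and mallet below 0.05 N).
It fails at once if the bench block was dropped: it fell free of the fingers faster than 0.8 m/s (a fall of more than about 3 cm) (linear speed of bench_block above 0.8 m/s and contact force between the fingers and bench_block below 0.05 N).
It fails at once if the charcoal block was dropped: it fell free of the fingers faster than 0.8 m/s (a fall of more than about 3 cm) (linear speed of charcoal_block above 0.8 m/s and contact force between the fingers and charcoal_block below 0.05 N).
It fails at once if the china dish was dropped: it fell free of the fingers faster than 0.8 m/s (a fall of more than about 3 cm) (linear speed of borax_dish above 0.8 m/s and contact force between the fingers and borax_dish below 0.05 N).
It fails at once if stock that belongs to neither kit (doming block, honeycomb plate or wire spool) was moved or lifted by more than 30 mm (distance of any of doming_block, honeycomb_plate, wire_spool from where it was at the start of the episode above 0.03 m).
It also fails if it takes over 96 s, if anything falls off the work surface, if the arm or the gripper's body presses on something with over 40 N, if the wrist force passes 120 N, or if a joint passes its speed limit or range.

## Robot

A 6-joint arm with a two-finger parallel gripper is mounted at the origin on the work surface. World frame = base frame: x ahead of the robot, y to its left, z up, the work surface at z = 0. Lengths are in mm, angles in rad, forces in N, time in s.
With the tool pointing down it reaches from about 325 to 900 mm from the base axis. Payload 6.1 kg.
Tool frame: the origin (TCP) lies at the very end of the fingers, on their centre line; the grasp point (between the pads) lies 19 mm behind it; z points along the fingers, y is the line along which they close (so a half turn about z gives the same grasp; the last joint's range is limited). The gripper opens to 85 mm and grips with 20 to 120 N. Pads are 22 mm wide; open, the fingers measure 114 mm over their backs; the gripper's body (76 mm by 85 mm) begins 54 mm behind the grasp point. The pads swing forward as they close: fully open they stand 13 mm farther back than shut.
Start: joints at [-1.346, 0.22, 1.526, -0, 1.395, -0.126], TCP at [214.773, -586.931, 231.3] pointing down, gripper open.
Joint ranges: [-2.98, 2.98], [-0.91, 2.08], [0.09, 2.57], [-1.24, 4.39], [0.2, 2.65], [-2.68, 2.68]. Speed limits (rad/s): [2.57, 2.57, 3.01, 3.14, 3.14, 3.14].

## Interface

Orientations are given as [roll, pitch, yaw] about the fixed x, y, z axes, in that order (R = Rz(yaw) Ry(pitch) Rx(roll)).
In Python, from bench import move_to, servo_line, goto_joints, gripper_to, wait, solve_ik, state, camera, camera_params, Unreachable, job_done gives the robot as it stands. Calls block until the motion is done:
- move_to(position, orientation): joint-space move of the TCP to a pose.
- servo_line(position, ori=None, max_speed=150): straight line of the TCP; ori=None keeps the orientation; max_speed is the mean speed in mm/s.
- goto_joints(angles): joint-space move.
- gripper_to(opening, f_grip=None): finger opening in mm; f_grip is the grip in N (None keeps the last); returns when the fingers have stopped.
- wait(seconds).
- solve_ik(position, orientation): joint angles nearest the present ones, or None.
- state(): the state.
- camera(name): name is "scene" or "top" or "wrist"; returns (picture, depth): 400x640x3 uint8, blue, green, red; 400x640 float32, mm along the optical axis (not along the pixel's ray), 0 where there is no reading.
- camera_params(name): a dict with "fx", "fy", "cx", "cy" (pixels), "extrinsics" (4x4, takes a point from world to camera coordinates). Camera axes: x right, y down, z forward; pixel columns grow to the right and rows downward; lengths in mm; the calibration is good to about 2 mm. The wrist camera is an equidistant fisheye: a pixel r from the principal point sees the ray r / f radians off the axis. A picture is of the moment at which its call begins: read the wrist's pose just before it. camera_params takes no time and is no camera call; for the wrist camera it gives the pose at the moment of the call.
A pose or a line that the arm cannot do raises Unreachable and nothing moves.
- job_done(): hands the job in; it is judged then, once.
The state is a dict: "t": time; "joint_pos": joint angles; "qvel": joint speeds; "joint_torque": joint torques, N m; "eef_pos": TCP position; "tcp_rot": TCP orientation; "ft_force": force on the tool from outside, world axes, zero at the start; "torque": the same for the moment, N m; "width": finger opening in mm; "gripper_force": force on a finger pad.
Only numpy, scipy, OpenCV 4.12 (cv2) and the standard library are available. Lean on these libraries where they do the work, as an engineer would, in place of code of your own. Each camera call takes 0.05 s, during which the arm holds its last target. There are 200 camera calls.

## Working session

There is one attempt and no reset: what is moved stays moved. The work goes in short steps, each a Python script; the robot and the scene stay as the last script left them, time stands still between calls to the robot, and variables do not carry over. Pictures are saved under pics/ and viewed, at most 14 in all, crops included, and the job is handed in when it is done.

```bash
mkdir -p pics; ls; python3 - <<'E'
from bench import *
import cv2,numpy as np
for n in("top","scene"):
    p,d=camera(n); cv2.imwrite(f"pics/{n}0.png",p); np.save(f"{n}0.npy",d)
    c=camera_params(n); print(n,c["fx"],c["fy"],c["cx"],c["cy"]); print(np.round(c["extrinsics"],3))
E
```

```text
pics
top 366.04503481609225 366.04503481609225 317.7347852672948 206.32920216551207
[[-6.00000e-03 -1.00000e+00  9.00000e-03 -1.00456e+02]
 [-9.92000e-01  5.00000e-03 -1.24000e-01  4.54843e+02]
 [ 1.23000e-01 -1.00000e-02 -9.92000e-01  9.38350e+02]
 [ 0.00000e+00  0.00000e+00  0.00000e+00  1.00000e+00]]
scene 406.28038442498195 406.28038442498195 315.7680688311093 203.46284651813554
[[ 5.220000e-01  8.530000e-01  7.000000e-03 -1.683980e+02]
 [ 6.670000e-01 -4.030000e-01 -6.270000e-01 -3.404250e+02]
 [-5.310000e-01  3.320000e-01 -7.790000e-01  1.621395e+03]
 [ 0.000000e+00  0.000000e+00  0.000000e+00  1.000000e+00]]
```

View pics/top0.png

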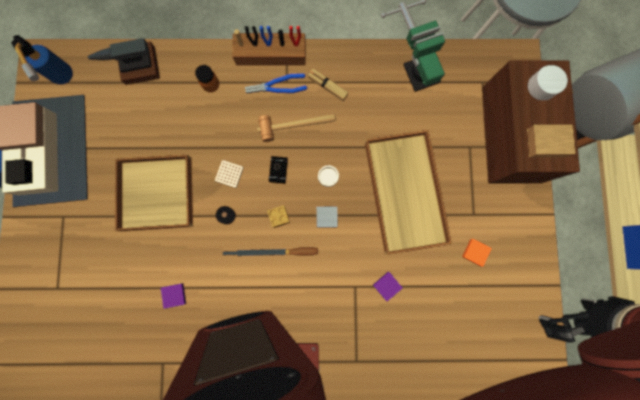

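View pics/scene0.png

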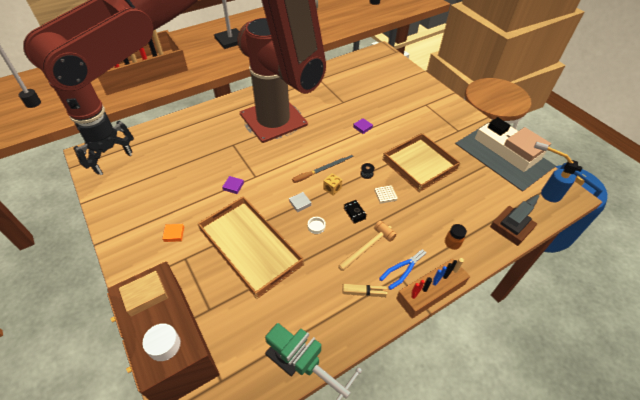

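The top view is up = +x, left = +y. The square tray is at about (153,193) and the long tray at (408,192). The mallet head is at (265,128) with its handle running to (335,118). The charcoal is at (278,169), the dish at (328,176) and the steel block at (327,217). The stock that stays is the plate at (229,174), the spool at (226,215) and the doming block at (278,216).

```bash
cat > h.py <<'E'
from bench import *
import cv2,numpy as np
def world(name,d,c):
    v,u=np.mgrid[0:400,0:640]
    P=np.stack([(u-c["cx"])/c["fx"]*d,(v-c["cy"])/c["fy"]*d,d],-1)
    E=c["extrinsics"]; return (P-E[:3,3])@E[:3,:3]
def meas(W,roi,zlo,zhi=80):
    u0,v0,u1,v1=roi; S=W[v0:v1,u0:u1].reshape(-1,3)
    S=S[(S[:,2]>zlo)&(S[:,2]<zhi)]
    (c,s,a)=cv2.minAreaRect(S[:,:2].astype(np.float32))
    return np.round(c,1),np.round(s,1),round(a,1),len(S),np.round(np.percentile(S[:,2],[50,95]),1),np.round(S.mean(0),1)
E
python3 - <<'E'
from h import *
d=np.load("top0.npy"); W=world("top",d,camera_params("top"))
S=W[270:290,200:300,2]; print("bench z",np.median(S),S.std())
R=dict(square=(105,145,205,240,18),long=(355,122,460,262,18),mallet=(245,105,345,150,5),head=(250,105,276,150,22),handle=(276,105,345,150,6),block=(308,198,346,236,8),char=(262,148,296,190,12),dish=(310,158,348,194,8),dom=(262,198,294,234,20),plate=(206,152,250,194,6),spool=(208,198,244,232,12))
for k,r in R.items(): print(k,*meas(W,r[:4],r[4]))
p=cv2.imread("pics/top0.png")[95:265,195:355]; cv2.imwrite("pics/crop.png",cv2.resize(p,None,fx=3.5,fy=3.5,interpolation=2))
E
```

```text
bench z -0.5728608913069297 66.20560397929974
square [495.1 334.4] [194.2 193.1] 3.5 1100 [32.2 36.2] [497.6 338.5  30.4]
long [ 495.1 -341.4] [314.  173.2] 8.8 1247 [32.8 36.7] [ 499.8 -345.4   31.1]
mallet [680.2 -38.7] [ 67.8 250.3] 6.8 774 [21.6 33.1] [680.4 -24.5  22.8]
head [671.2  35. ] [68.5 46.2] 0.5 289 [30.3 34. ] [670.7  36.7  29.5]
handle [691.3 -71. ] [ 20.9 166.7] 9.5 418 [19.7 23.8] [689.9 -75.3  19.1]
block [ 427.4 -125.2] [53.6 54. ] 89.9 425 [17.3 20.6] [ 427.6 -125.4   17.2]
char [556.9   4.8] [46. 70.] 84.7 444 [24.2 27.5] [555.6   4.3  24. ]
dish [ 538.2 -131.4] [54.  53.9] 89.8 126 [20.4 23.6] [ 538.5 -130.9   19. ]
dom [428.1   1.3] [45.6 45.2] 17.7 324 [42.8 46.2] [427.5   0.8  41.6]
plate [547.4 138.5] [60.7 60.3] 72.4 495 [12.1 15.3] [547.1 138.2  12.1]
spool [433.7 144.5] [45.3 45.6] 2.6 260 [31.1 34.1] [433.7 143.6  31.1]
```

View pics/crop.png

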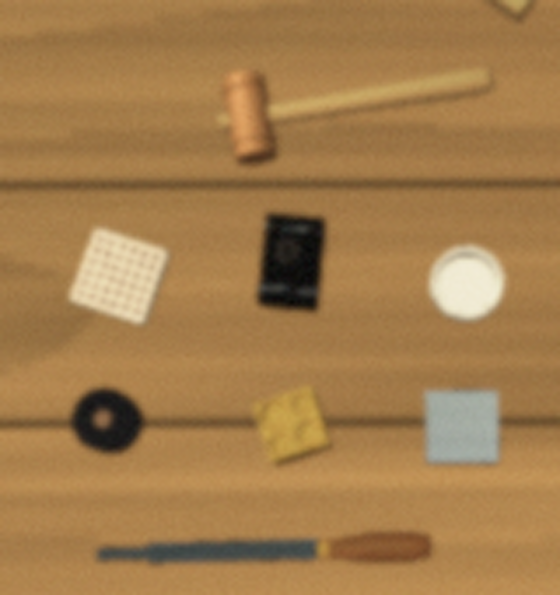

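Every measured size and height matches the spec, so the positions can be used. Starting with the bench block.

```bash
cat >> h.py <<'E'
pi=np.pi
SQ=(495.1,334.4,np.radians(3.5)); LT=(495.1,-341.4,np.radians(8.8))
def intray(T,x,y):
    c,s=np.cos(T[2]),np.sin(T[2]); return T[0]+c*x-s*y,T[1]+s*x+c*y
def ori(yaw): return [pi,0,yaw]
def st(tag):
    s=state(); print(tag,"t",round(s["t"],1),"w",round(s["width"],1),"F",np.round(s["gripper_force"],1),"ft",np.round(s["ft_force"],1),"z",np.round(s["eef_pos"],1),"j6",round(s["joint_pos"][5],2))
def pick(x,y,yaw,z,opening,f,hi=170):
    gripper_to(opening,f)
    move_to([x,y,hi],ori(yaw)); servo_line([x,y,z+40],max_speed=200); servo_line([x,y,z],max_speed=60); st("at")
    gripper_to(0,f); st("grip"); servo_line([x,y,z+15],max_speed=50); wait(.2); st("lift"); servo_line([x,y,hi],max_speed=150); st("up")
def place(x,y,yaw,z,rel,hi=170):
    servo_line([x,y,hi],ori(yaw),max_speed=200); servo_line([x,y,z+25],max_speed=150); servo_line([x,y,z],max_speed=40); st("down")
    gripper_to(rel); wait(.2); st("rel"); servo_line([x,y,z+50],max_speed=100); servo_line([x,y,hi],max_speed=250)
def snap(n,fn):
    p,d=camera(n); cv2.imwrite(f"pics/{fn}.png",p); return world(n,d,camera_params(n))
E
python3 - <<'E'
from h import *
d=np.load("top0.npy"); W=world("top",d,camera_params("top"))
for r,zl in(((280,105,345,150),8),((250,105,276,150),26)):
    S=W[r[1]:r[3],r[0]:r[2]].reshape(-1,3); S=S[(S[:,2]>zl)&(S[:,2]<40)]
    l=cv2.fitLine(S[:,:2].astype(np.float32),cv2.DIST_HUBER,0,.01,.01).ravel(); print(l,np.degrees(np.arctan2(l[1],l[0])))
print(state()["tcp_rot"])
B=(427.4,-125.2); T=intray(LT,-40,-45)
for x,y,yaws in((*B,[-pi/2,pi/2]),(*T,[LT[2]-pi/2,LT[2]+pi/2]),(680,-8,[1.745,1.745-pi]),(*intray(LT,44,32),[LT[2],LT[2]+pi,LT[2]-pi]),(557,5,[-.09,pi-.09]),(*intray(SQ,45,0),[SQ[2],SQ[2]+pi])):
    for a in yaws:
        q=solve_ik([x,y,20],ori(a)); print(round(x),round(y),round(a,2),None if q is None else np.round(q,2))
E
```

```text
[ 1.7216399e-01 -9.8506832e-01  6.8962201e+02 -7.7627266e+01] -80.086334
[9.8426479e-01 1.7669995e-01 6.7097809e+02 3.7326851e+01] 10.1776
[-3.13979392e+00 -2.28380388e-04  3.50805460e-01]
427 -125 -1.57 [-0.46  0.07  2.14 -0.    0.93  2.68]
427 -125 1.57 [-0.46  0.07  2.14  0.    0.93 -0.46]
462 -392 -1.42 [-0.83  0.41  1.72 -0.    1.01  2.15]
462 -392 1.72 [-0.83  0.41  1.72  0.    1.01 -0.99]
680 -8 1.75 [-0.13  0.56  1.51  0.    1.08 -0.3 ]
680 -8 -1.4 None
534 -303 0.15 [-0.64  0.43  1.7  -0.    1.02  0.77]
534 -303 3.3 [-0.64  0.43  1.7   0.    1.02 -2.37]
534 -303 -2.99 [-0.64  0.43  1.7   0.    1.02 -2.37]
557 5 -0.09 [-0.13  0.31  1.85 -0.    0.98  1.53]
557 5 3.05 [-0.13  0.31  1.85  0.    0.98 -1.61]
540 337 0.06 [ 0.43  0.47  1.63 -0.    1.04  1.94]
540 337 3.2 [ 0.43  0.47  1.63  0.    1.04 -1.2 ]
```

```bash
python3 - <<'E'
from h import *
pick(427.4,-125.2,pi/2,1,80,50)
x,y=intray(LT,-40,-45); place(x,y,LT[2]+pi/2,10.5,72)
W=snap("top","top1"); print(*meas(W,(308,198,346,236),8) if (W[198:236,308:346,2]>8).any() else "gone")
E
```

```text
at t 3.8 w 80.0 F 0.0 ft [ 0.7 -0.2  0.4] z [ 427.5 -125.2    1. ] j6 -0.46
grip t 4.2 w 53.6 F 54.2 ft [1.2 1.  5.1] z [ 428.5 -125.7    2. ] j6 -0.46
lift t 4.8 w 53.6 F 53.3 ft [-0.3  0.1 -3.8] z [ 427.1 -125.    15.7] j6 -0.46
up t 6.0 w 54.0 F 53.3 ft [-0.8 -0.  -3.6] z [ 426.6 -124.8  168.8] j6 -0.46
down t 9.3 w 53.6 F 53.2 ft [ 0.1  0.6 -3.4] z [ 462.4 -392.    10.1] j6 -0.99
rel t 9.8 w 72.1 F 0.0 ft [ 0.9 -0.2 -0.2] z [ 462.6 -392.1   10.7] j6 -0.99Traceback (most recent call last):
  File "<stdin>", line 4, in <module>
  File "h.py", line 11, in meas
    return np.round(c,1),np.round(s,1),round(a,1),len(S),np.round(np.percentile(S[:,2],[50,95]),1),np.round(S.mean(0),1)
                                                                  ~~~~~~~~~~~~~^^^^^^^^^^^^^^^^
    return _quantile_unchecked(
        a, q, axis, out, overwrite_input, method, keepdims, weights)
    return _ureduce(a,
                    func=_quantile_ureduce_func,
    ...<5 lines>...
                    overwrite_input=overwrite_input,
                    method=method)
    r = func(a, **kwargs)
    result = _quantile(arr,
                       quantiles=q,
    ...<2 lines>...
                       out=out,
                       weights=wgt)
    slices_having_nans = np.isnan(arr[-1, ...])
                                  ~~~^^^^^^^^^
IndexError: index -1 is out of bounds for axis 0 with size 0
```

The block went in gently. The traceback came from my check on the block's old spot, which is now empty. Next is the mallet.

```bash
python3 - <<'E'
from h import *
pick(678.3,-7,1.746,4,50,60)
x,y=intray(LT,44,34); place(x,y,LT[2],13,34)
pick(556.5,4.8,pi-.0925,2,70,30)
x,y=intray(SQ,45,0); place(x,y,SQ[2]+pi,11.5,60)
snap("top","top2"); snap("scene","scene2")
E
```

```text
at t 14.7 w 50.0 F 0.0 ft [-0.4  0.8  0.7] z [678.5  -7.    4.1] j6 -0.3
grip t 15.1 w 15.1 F 58.7 ft [1.4 0.3 3.8] z [679.1  -7.1   4.9] j6 -0.3
lift t 15.7 w 15.1 F 58.4 ft [-0.  -0.1 -0.6] z [677.9  -7.   18.6] j6 -0.3
up t 16.9 w 14.8 F 58.4 ft [ 1.   0.3 -2.6] z [677.4  -6.9 168.4] j6 -0.3
down t 20.5 w 14.7 F 58.8 ft [-2.1  1.7  2.5] z [ 533.2 -300.9   12.9] j6 0.77
rel t 21.0 w 34.1 F 0.0 ft [ 0.2 -1.7  0.3] z [ 533.4 -301.1   13. ] j6 0.77
at t 26.4 w 70.2 F 0.0 ft [ 0.5 -0.2  0.1] z [556.7   4.8   2.1] j6 -1.61
grip t 26.7 w 44.5 F 32.2 ft [-0.2 -0.7  2.7] z [557.1   4.7   2.7] j6 -1.61
lift t 27.3 w 44.1 F 31.9 ft [ 0.5  0.2 -0.4] z [556.2   4.8  16.7] j6 -1.61
up t 28.5 w 44.1 F 31.9 ft [ 0.4 -0.5 -0.5] z [555.6   4.9 168.7] j6 -1.61
down t 32.1 w 44.3 F 31.8 ft [ 0.1  0.5 -1.5] z [540.  337.1  11.2] j6 -1.2
rel t 32.6 w 60.2 F 0.0 ft [-0.8 -0.5 -0.4] z [540.1 337.2  11.6] j6 -1.2
```

View pics/top2.png

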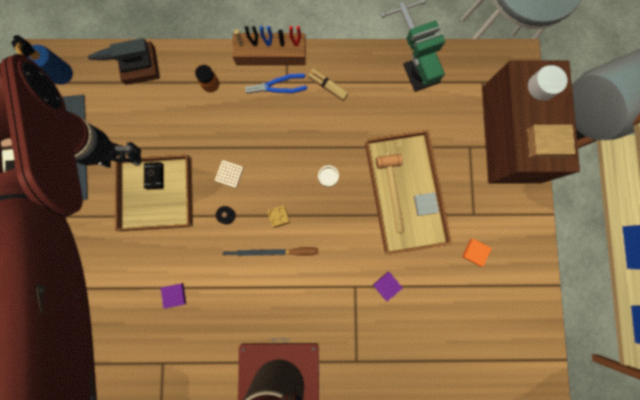

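The mallet (388,160) and block (427,204) lie clear of each other in the long tray. The charcoal is in the square tray at (153,176). The bystanders haven't moved, so the dish at (328,176) is next.

```bash
python3 - <<'E'
from h import *
pick(538.2,-131.4,pi,1,80,30)
x,y=intray(SQ,-45,0); place(x,y,SQ[2]+pi,10.5,72)
s=state()["eef_pos"]; move_to([480,0,300],ori(pi)); wait(.5)
W=snap("top","top3"); st("end")
p=cv2.imread("pics/top3.png")[110:265,105:465]; cv2.imwrite("pics/crop3.png",cv2.resize(p,None,fx=2.2,fy=2.2,interpolation=2))
def h(n,r,zl,T):
    u0,v0,u1,v1=r;S=W[v0:v1,u0:u1].reshape(-1,3);S=S[S[:,2]>zl]
    A=np.c_[S[:,:2],np.ones(len(S))]; m=np.linalg.lstsq(A,S[:,2],rcond=None)[0]; print(n,len(S),"ztop",np.median(S[:,2]).round(1),"tilt",np.hypot(*m[:2]).round(3))
h("block",(416,194,438,216),18,LT); h("char",(143,164,164,190),25,SQ); h("head",(378,156,401,166),25,LT); h("dish",(135,190,172,224),22,SQ)
E
```

```text
at t 37.6 w 80.3 F 0.0 ft [-0.3  0.1  0.5] z [ 538.4 -131.5    1. ] j6 -1.95
grip t 38.0 w 54.0 F 32.1 ft [-1.1  0.5  3.6] z [ 538.9 -131.7    1.8] j6 -1.95
lift t 38.6 w 54.0 F 31.7 ft [0.1 0.5 0. ] z [ 537.9 -131.3   15.7] j6 -1.95
up t 39.8 w 54.1 F 31.7 ft [-0.4  0.5 -1.4] z [ 537.4 -131.1  168.7] j6 -1.95
down t 44.1 w 54.1 F 31.7 ft [-0.2  0.6 -0.2] z [450.1 331.6  10.2] j6 -1.14
rel t 44.7 w 72.1 F 0.0 ft [0.2 0.7 0.9] z [450.2 331.7  10.5] j6 -1.14
end t 47.8 w 71.8 F 0.0 ft [ 0.5  0.1 -0.1] z [4.8e+02 1.0e-01 3.0e+02] j6 -1.74
block 417 ztop 25.4 tilt 2.378
char 546 ztop 653.1 tilt 2.071
head 229 ztop 39.5 tilt 2.914
dish 1224 ztop 640.9 tilt 2.181
```

View pics/crop3.png

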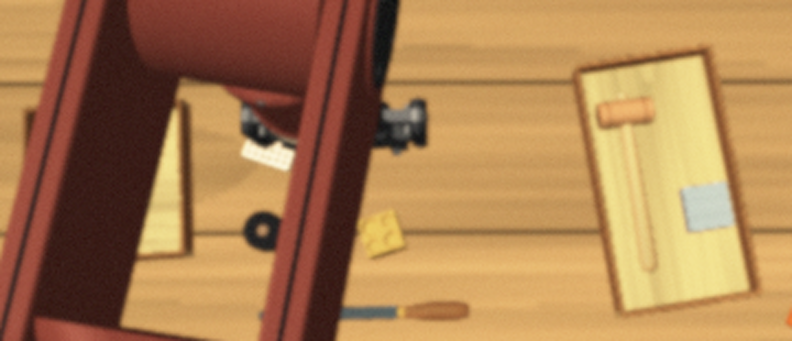

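The arm is blocking the square tray in this view. The long tray looks right. I'll move the arm aside and measure again with a height cap.

```bash
python3 - <<'E'
from h import *
goto_joints([-1.346,0.22,1.526,0,1.395,-0.126]); wait(.3)
W=snap("top","top4"); st("end")
p=cv2.imread("pics/top4.png")[110:265,105:465]; cv2.imwrite("pics/crop4.png",cv2.resize(p,None,fx=2.2,fy=2.2,interpolation=2))
def loc(T,c):
    d=np.array(c)-T[:2]; c,s=np.cos(T[2]),np.sin(T[2]); return np.round([c*d[0]+s*d[1],-s*d[0]+c*d[1]],1)
for n,r,lo,hi,T in(("block",(414,192,439,217),16,36,LT),("char",(141,162,166,192),20,44,SQ),("head",(376,152,403,168),28,50,LT),("dish",(135,192,172,224),19,42,SQ),("handle",(386,170,407,235),18,45,LT),("dom",(262,198,294,234),20,80,SQ),("plate",(206,152,250,194),6,80,SQ),("spool",(208,198,244,232),12,80,SQ)):
    m=meas(W,r,lo,hi); u0,v0,u1,v1=r;S=W[v0:v1,u0:u1].reshape(-1,3);S=S[(S[:,2]>lo)&(S[:,2]<hi)]
    S=S[abs(S[:,2]-np.median(S[:,2]))<7]; k=np.linalg.lstsq(np.c_[S[:,:2],np.ones(len(S))],S[:,2],rcond=None)[0]
    print(n,"world",m[0],"local",loc(T,m[0]),m[1],"z",m[4],"tilt",np.round(k[:2],3))
E
```

```text
end t 50.5 w 71.7 F 0.0 ft [-0.6  0.1 -0.2] z [ 215.2 -587.   231.9] j6 -0.13
block world [ 461.1 -396.3] local [-42.  -49.1] [54.9 64.7] z [25.5 28.7] tilt [-0.007 -0.004]
char world [540.  337.4] local [45.   0.3] [69.9 49.2] z [31.8 34.8] tilt [-0.     0.028]
head world [ 578.3 -293.3] local [89.6 34.8] [38.9 66.1] z [38.7 42.7] tilt [ 0.004 -0.007]
dish world [450.7 331.7] local [-44.5   0. ] [54.9 55.4] z [27.5 31.2] tilt [ 0.009 -0.002]
handle world [ 468.2 -307.8] local [-21.4  37.3] [170.6  20.9] z [28.2 32.5] tilt [ 0.034 -0.111]
dom world [428.    1.1] local [ -87.3 -328.6] [45.3 45.3] z [42.2 46.1] tilt [ 0.001 -0.001]
plate world [547.5 139.1] local [  40.4 -198.1] [61.6 60. ] z [12.1 15.1] tilt [0.001 0.002]
spool world [433.8 143.9] local [ -72.8 -186.4] [45.6 45. ] z [31.1 34.1] tilt [ 0.01 -0.  ]
```

View pics/crop4.png

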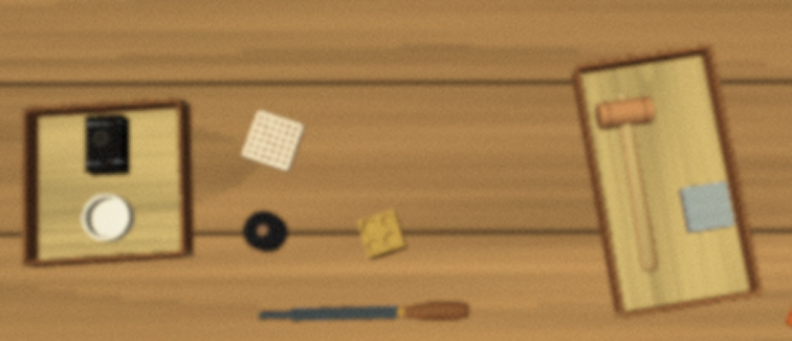

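All four lie flat on the tray floors, and their tops sit about 8 mm above their bench heights, matching the tray floor. They are well inside the limits, and the three bystanders are where they started.

```bash
python3 -c "
from bench import *
print(job_done())"
```

```text
the job is handed in; nothing more can be done
None
```

I handed the job in at about 51 s: the mallet and bench block are in the long tray, the charcoal and dish are in the square tray, all flat on the floor in the last picture, and the other three pieces have not moved.

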